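# Close the twist-lock canister

## Task

Close the large open canister airtight with its lid: set the lid on the neck, find where it drops between the neck's tabs, then press it down against the springy seal and twist it clockwise (seen from above) so that it locks and stays down when you let go. Do not force the lid, keep the canister upright where it stands, and leave the small canister, the silver cup and the measure beside it alone.

Things in the scene. Friction and masses are not known exactly. Their poses are not given: they have to be found in the camera images.
- canister: Large open steel canister, 118 mm across, loose, about 1.5 kg. Origin: centre of its underside, z up. Its neck (84 mm across, top edge bevelled to 76 mm) ends 105 mm up. Its tab ring sits on the neck at any angle, so the canister's x and y axes say nothing of where the gaps between the tabs are: see or feel for them.
- canister_seal_top (a point): Top of the soft black rubber seal ring on the neck, 111 mm above the canister's underside, on its axis. The seal gives up to 6 mm, then the lid meets the steel rim: about 5 N starts it, 10 N at 4 mm, 12 N at 6 mm.
- canister_tabs (a point): Point on the canister's axis at the top faces of its tabs, 95 mm up. Four equal tabs ring the neck, 4 mm thick (undersides 91 mm up), out to radius 49.5 mm, each spanning 52 degrees, with four gaps of 38 degrees between (pattern repeats every 90 degrees). Its x and y axes are the canister's.
- lid: Large round steel lid, 109 mm across, 49 mm high, 0.24 kg, right way up on the worktop. Origin: centre of its skirt's lower edge. Origin's height over the canister's: 95 mm with lugs riding on the tabs; 91 mm dropped into the gaps, resting on the seal; press below 87 mm (the rim stops it at 85) to turn it under the tabs; once locked and let go it sits at 87 mm.
- lid_inside (a point): Centre of the lid's inside ceiling, 20 mm above its lower edge. Skirt: inside radius 51.7 mm. Flush with its lower edge four lugs, 16 mm wide, 4 mm thick, point inward to radius 44.2 mm on the lid's +x, -x, +y and -y sides. In the canister, stops under the tabs halt them about 55 degrees clockwise of mid-gap.
- lid_handle (a point): Centre of the lid's walnut bar handle, 41 mm above the lid's lower edge, on its axis. The bar lies along the lid's x: 66 mm long, 14 mm wide, from 33 to 49 mm above the lower edge, on two posts; the lid's flat top is at 25 mm.
- small_canister: Small closed steel canister with a bar handle, 83 mm across, 97 mm high; bystander. Origin: centre of its underside.
- silver_cup: Small silver cup, 53 mm across, 46 mm high; bystander. Origin: centre of its underside.
- measure: Double-cone spirit measure, 43 mm across, 84 mm high; bystander. Origin: centre of its underside.
There are look-alikes about, which are no part of the job. Leave any black, green or yellow look-alike of the lid alone.

How it is judged:
At the end, for the whole second after the job is handed in: The lid is locked on the large canister, level and centred, its skirt's edge less than 88.8 mm above the canister's underside with nothing pressing on it (91 mm is unlocked); lid at rest; canister upright and within 40 mm of where it stood; bystanders within 20 mm of theirs (z of lid in the frame of canister between 0.078 and 0.0888 m and horizontal distance between lid and canister below 0.006 m and angle between the z axis of lid and the z axis of canister, either way round below 0.06 rad and angle between canister's own z axis and vertical below 0.05 rad and distance of canister from where it was at the start of the episode below 0.04 m and linear speed of lid below 0.02 m/s and distance of each of small_canister, silver_cup, measure from where it was at the start of the episode below 0.02 m); the robot touches nothing.
It fails at once if the lid is forced: more than 60 N between lid and canister (contact force between lid and canister above 60 N).
It fails at once if the canister is tipped by more than 0.2 rad (angle between canister's own z axis and vertical above 0.2 rad).
It fails at once if a bystander is pushed more than 20 mm or tipped (distance of any of small_canister, silver_cup, measure from where it was at the start of the episode above 0.02 m or angle between any of small_canister, silver_cup, measure's own z axis and vertical above 0.3 rad).
It also fails if it takes over 64 s, if anything falls off the work surface, if the arm or the gripper's body presses on something with over 40 N, if the wrist force passes 120 N, or if a joint passes its speed limit or range.

## Robot

A 6-joint arm with a two-finger parallel gripper is mounted at the origin on a cart in front of the work surface, level with it; the furniture and walls round the work are solid. World frame = base frame: x ahead of the robot, y to its left, z up, the work surface at z = 0. Lengths are in m, angles in rad, forces in N, time in s.
With the tool pointing down it reaches from about 0.2 to 0.875 m from the base axis. Payload 3.4 kg.
Tool frame: the origin (TCP) lies at the very end of the fingers, on their centre line; the grasp point (between the pads) lies 19 mm behind it; z points along the fingers, y is the line along which they close (so a half turn about z gives the same grasp; the last joint's range is limited). The gripper opens to 94 mm and grips with 3 to 60 N. Pads are 16 mm wide; open, the fingers measure 119 mm over their backs; the gripper's body (75 mm by 177 mm) begins 78 mm behind the grasp point.
Start: joints at [1.131, 0.276, 1.505, -0, 1.361, -0.121], TCP at [0.18, 0.546, 0.205] pointing down, gripper open.
Joint ranges: [-2.89, 2.89], [-0.75, 2.08], [0.22, 2.7], [-1.18, 4.32], [0.11, 2.71], [-2.7, 2.7]. Speed limits (rad/s): [2.57, 2.57, 3.14, 3.14, 3.14, 3.14].

## Interface

Orientations are given as a 3x3 rotation matrix whose columns are the frame's x, y, z axes.
In Python, from plant import r, readout, optics gives the robot as it stands. Calls block until the motion is done:
- r.movep(position, orientation): joint-space move of the TCP to a pose.
- r.servo_line(position, ori=None, velocity=0.15, contact_N=None): straight line of the TCP; ori=None keeps the orientation; velocity is the mean speed in m/s. With contact_N (N) it stops when the force on the tool has changed by that much, and returns True; else False.
- r.movej(angles): joint-space move.
- r.gripper_to(opening, grasp_force=None): finger opening in m; grasp_force is the grip in N (None keeps the last); returns when the fingers have stopped.
- r.hold(seconds).
- r.ik(position, orientation): joint angles nearest the present ones, or None.
- readout.read_state(): the state.
- optics.capture(name): name is "scene" or "top" or "wrist"; returns a dict with "img" (400x640x3 uint8, blue, green, red), "range_z" (400x640 float32, m along the optical axis (not along the pixel's ray), 0 where there is no reading), "fx", "fy", "cx", "cy" (pixels), "cam_to_world" (4x4, takes a point from camera to world coordinates). Camera axes: x right, y down, z forward; pixel columns grow to the right and rows downward; lengths in m; the calibration is good to about 2 mm. The wrist camera is an equidistant fisheye: a pixel r from the principal point sees the ray r / f radians off the axis. A picture is of the moment at which its call begins.
A pose or a line that the arm cannot do raises r.Unreachable and nothing moves.
- r.finish_job(): hands the job in; it is judged then, once.
The state is a dict: "time_s": time; "q": joint angles; "qd": joint speeds; "tau": joint torques, N m; "position": TCP position; "ee_rot": TCP orientation; "ft_force": force on the tool from outside, world axes, zero at the start; "torque": the same for the moment, N m; "grip_width": finger opening in m; "gripper_force": force on a finger pad.
Only numpy, scipy, OpenCV 4.12 (cv2) and the standard library are available. Lean on these libraries where they do the work, as an engineer would, in place of code of your own. Each camera call takes 0.05 s, during which the arm holds its last target. There are 200 camera calls.

## Working session

There is one attempt and no reset: what is moved stays moved. The work goes in short steps, each a Python script; the robot and the scene stay as the last script left them, time stands still between calls to the robot, and variables do not carry over. Pictures are saved under pics/ and viewed, at most 10 in all, crops included, and the job is handed in when it is done.

```bash
mkdir -p pics; ls
cat > h.py <<'E'
import numpy as np, cv2, json
from plant import r, readout, optics
def save(n,c): cv2.imwrite(f'pics/{n}.png',c['img'])
def pts(c):
    v,u=np.mgrid[0:400,0:640]; z=c['range_z']
    P=np.stack([(u-c['cx'])/c['fx']*z,(v-c['cy'])/c['fy']*z,z,np.ones_like(z)],-1)@c['cam_to_world'].T
    P=P[...,:3]; P[z<=0]=np.nan; return P
def ray_plane(c,uv,h):
    uv=np.atleast_2d(uv).astype(float); T=c['cam_to_world']
    d=np.c_[(uv[:,0]-c['cx'])/c['fx'],(uv[:,1]-c['cy'])/c['fy'],np.ones(len(uv))]@T[:3,:3].T
    return T[:3,3]+d*((h-T[2,3])/d[:,2])[:,None]
E
python3 - <<'E'
from h import *
import pickle
d={n:optics.capture(n) for n in('scene','top','wrist')}
pickle.dump(d,open('d.pkl','wb'))
for n,c in d.items(): save(n,c); print(n,c['fx'],c['cx'],c['cy'],np.round(c['cam_to_world'],3).tolist())
cv2.imwrite('pics/both.png',cv2.resize(np.vstack([d['scene']['img'],d['top']['img']]),(480*1,600)))
E
```

```text
pics
scene 414.1301573890099 321.4297410907193 197.02269512885692 [[0.677, -0.369, 0.637, -0.303], [-0.736, -0.323, 0.595, -0.815], [-0.014, -0.872, -0.49, 0.701], [0.0, 0.0, 0.0, 1.0]]
top 501.5522617441969 322.84873542767474 192.58658869814477 [[-0.023, -0.979, 0.204, 0.128], [-1.0, 0.023, -0.001, -0.075], [-0.003, -0.204, -0.979, 1.837], [0.0, 0.0, 0.0, 1.0]]
wrist 309.70691628693146 320.7522791553033 200.46299002266935 [[0.314, 0.923, 0.221, 0.116], [0.95, -0.305, -0.075, 0.567], [-0.002, 0.234, -0.972, 0.384], [0.0, 0.0, 0.0, 1.0]]
```

View pics/top.png

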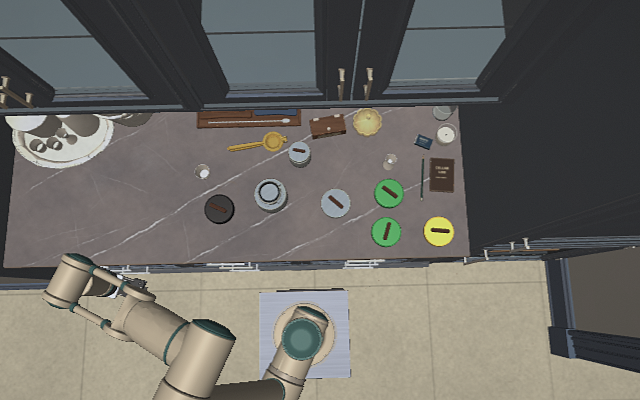

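View pics/scene.png

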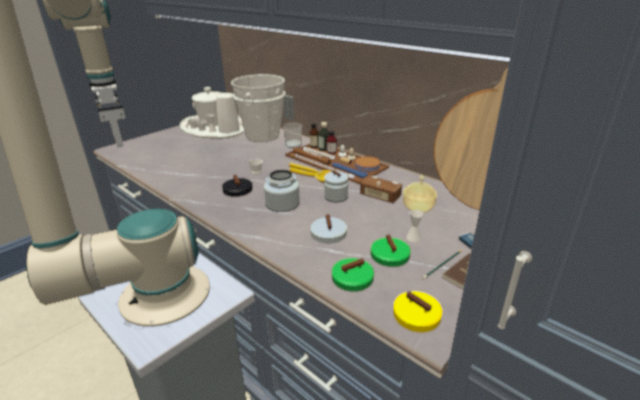

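The top view shows silver lid (336,203), open canister (269,195), small closed canister (299,153), silver cup (202,171) and measure (390,161). Lid look-alikes are black (219,209), green (389,193) and (386,231), and yellow (439,231). The steel-coloured disc at (336,203) fits "steel lid". I'll crop it to confirm and measure.

Run:
```python
from h import *
import pickle
d=pickle.load(open('d.pkl','rb'))
c=d['top']; s=d['scene']
cv2.imwrite('pics/crop1.png',np.hstack([cv2.resize(c['img'][160:235,235:365],(520,300),interpolation=2),cv2.resize(s['img'][160:250,255:345],(280,300),interpolation=2)]))
for n,lidbox,canbox in(('top',(312,362,180,226),(245,295,170,218)),('scene',(305,352,208,245),(258,305,165,215))):
    P=pts(d[n]); hsv=cv2.cvtColor(d[n]['img'],cv2.COLOR_BGR2HSV)
    def box(b): return P[b[2]:b[3],b[0]:b[1]].reshape(-1,3),hsv[b[2]:b[3],b[0]:b[1]].reshape(-1,3)
    p,h=box(lidbox); 
    t=p[(p[:,2]>.012)&(p[:,2]<.032)]; a=p[p[:,2]>.037]
    (cx,cy),rr=cv2.minEnclosingCircle(t[:,:2].astype(np.float32))
    print(n,'lid',len(t),np.nanmedian(t,0),(cx,cy),rr)
    b=p[(h[:,0]<20)&(h[:,1]>90)&(h[:,2]<140)&(p[:,2]>.03)]
    rc=cv2.minAreaRect(b[:,:2].astype(np.float32)); w,v=np.linalg.eigh(np.cov(b[:,:2].T)); print(' bar',len(b),rc,np.median(b,0),v[:,1],np.percentile(b[:,2],[5,50,95]))
    p,h=box(canbox)
    q=p[p[:,2]>.1]; print(' can top',len(q),cv2.minEnclosingCircle(q[:,:2].astype(np.float32)),np.percentile(q[:,2],[5,50,95]))
    q=p[(p[:,2]>.03)]; print(' can all',len(q),cv2.minEnclosingCircle(q[:,:2].astype(np.float32)))
    print(np.histogram(p[:,2],bins=np.arange(0,.13,.01)))
```

```text
top lid 570 [ 0.46430811 -0.12033939  0.02525128] (0.471789687871933, -0.12492586672306061) 0.11410963535308838
 bar 48 ((0.46549156308174133, -0.1228065937757492), (0.059360750019550323, 0.0109501788392663), 47.525474548339844) [ 0.4646035  -0.12199797  0.04913605] [0.67654028 0.73640563] [0.04311181 0.04913605 0.05444573]
 can top 194 ((0.49502766132354736, 0.1142181009054184), 0.04836491122841835) [0.10057608 0.10875198 0.11847332]
 can all 619 ((0.4959207773208618, 0.11397154629230499), 0.05865656957030296)
(array([1046,  118,   16,   15,   13,   18,   41,  167,   77,   94,  114,
         79]), array([0.  , 0.01, 0.02, 0.03, 0.04, 0.05, 0.06, 0.07, 0.08, 0.09, 0.1 ,
       0.11, 0.12]))
scene lid 574 [ 0.45171877 -0.13533514  0.02100046] (0.46068307757377625, -0.12728846073150635) 0.05465535819530487
 bar 25 ((0.46005386114120483, -0.12624679505825043), (0.06331824511289597, 0.007031800225377083), 47.09468460083008) [ 0.46231915 -0.12413367  0.04500346] [0.67685501 0.73611636] [0.04229845 0.04500346 0.04770876]
 can top 134 ((0.4921499192714691, 0.10791261494159698), 0.040518809109926224) [0.10032996 0.10480119 0.10849673]
 can all 1022 ((0.5320612192153931, 0.19609731435775757), 0.15956784784793854)
(array([144, 139, 129, 128,  92,  95, 122, 188, 109, 154, 134,   0]), array([0.  , 0.01, 0.02, 0.03, 0.04, 0.05, 0.06, 0.07, 0.08, 0.09, 0.1 ,
       0.11, 0.12]))
```

View pics/crop1.png

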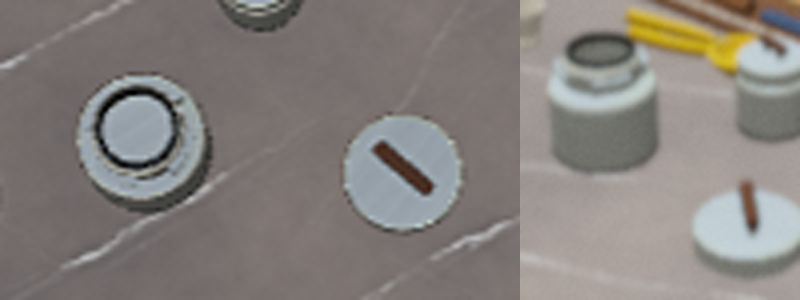

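Crop confirms: the steel disc with the dark bar (right) is the lid, and the open canister with the black seal ring is on the left; tab marks are faintly visible around the ring. Next I take wrist close-ups of both.

```bash
cat >> h.py <<'E'
def Rz(a):  # tool pointing down, tool x at world angle a
    x=np.array([np.cos(a),np.sin(a),0]); z=np.array([0,0,-1.]); return np.c_[x,np.cross(z,x),z]
def fish(c,uv):
    uv=np.atleast_2d(uv).astype(float); d=(uv-[c['cx'],c['cy']])/c['fx']; t=np.linalg.norm(d,axis=1,keepdims=True)
    return np.c_[np.sinc(t/np.pi)*d,np.cos(t)]@c['cam_to_world'][:3,:3].T
def fplane(c,uv,h):
    d=fish(c,uv); o=c['cam_to_world'][:3,3]; return o+d*((h-o[2])/d[:,2])[:,None]
def ortho(c,ctr,h,half,n=400):   # image of plane z=h seen from above; rows = +x up, cols = -y right
    g=np.linspace(half,-half,n); X,Y=np.meshgrid(ctr[0]+g,ctr[1]+g,indexing='ij')
    p=np.stack([X,Y,np.full_like(X,h)],-1).reshape(-1,3); T=c['cam_to_world']; q=(p-T[:3,3])@T[:3,:3]
    rr=np.linalg.norm(q[:,:2],axis=1); t=np.arctan2(rr,q[:,2])*c['fx']; m=q[:,:2]/rr[:,None]*t[:,None]+[c['cx'],c['cy']]
    return cv2.remap(c['img'],m[:,0].reshape(n,n).astype(np.float32),m[:,1].reshape(n,n).astype(np.float32),cv2.INTER_LINEAR)
E
python3 - <<'E'
from h import *
import pickle
s=readout.read_state(); c0=pickle.load(open('d.pkl','rb'))['wrist']
R=np.array(s['ee_rot']); T=c0['cam_to_world']
off=R.T@(T[:3,3]-np.array(s['position'])); print('cam in tool',off, 'axis',R.T@T[:3,2], 'toolx ang',np.arctan2(R[1,0],R[0,0]))
out={}
def look(name,t,h,yaw):
    Rr=Rz(yaw); p=np.array([t[0],t[1],0])-Rr@(off*[1,1,0]) ; p[2]=h
    # aim axis: camera tilted, place so that axis hits target plane near
    q=r.ik(p,Rr); print(name,p,q is not None and np.round(q,2))
    if q is None: return
    r.movep(p,Rr); r.hold(.3); out[name]=optics.capture('wrist')
can=(.494,.112); lid=(.463,-.124)
look('can1',can,.20,np.radians(90)); look('can2',can,.20,np.radians(0))
look('lid1',lid,.16,np.radians(0)); look('lid2',lid,.16,np.radians(47.4))
pickle.dump(out,open('w.pkl','wb'))
cv2.imwrite('pics/w1.png',np.vstack([np.hstack([cv2.resize(out[k]['img'],(400,250)) for k in('can1','can2')]),
 np.hstack([ortho(out[k],can,.095,.07,345) for k in('can1','can2')]+[np.zeros((345,110,3),np.uint8)])]))
print(readout.read_state()['time_s'])
E
```

```text
cam in tool [ 0.06740367 -0.00045151 -0.17903358] axis [-2.33962714e-01 -6.96897988e-04  9.72245320e-01] toolx ang 2.822806685487056
can1 [0.49445151 0.04459633 0.2       ] [-0.05  0.16  1.67 -0.    1.31 -0.05]
can2 [0.42659633 0.11154849 0.2       ] [ 0.1   0.08  1.78 -0.    1.29  1.67]
lid1 [ 0.39559633 -0.12445151  0.16      ] [-0.47  0.07  1.89 -0.    1.18  1.1 ]
lid2 [ 0.41770843 -0.17392126  0.16      ] [-0.55  0.12  1.82 -0.    1.19  0.19]
7.0167
```

View pics/w1.png

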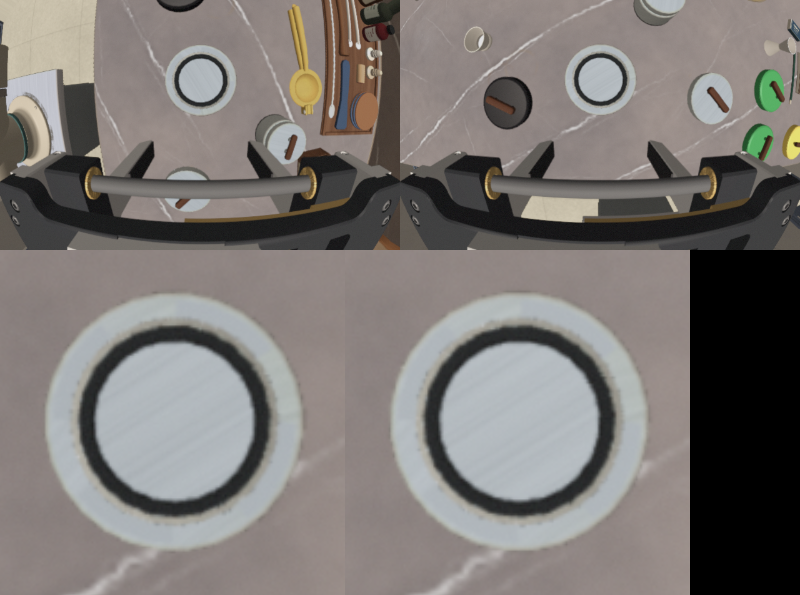

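The seal ring is clear in both views (about (200,80) in each 400x250 panel), and the tabs show only as faint tone changes in the ring just outside it. I'll triangulate the centres and do a polar analysis at the tab radius.

```bash
cat > m.py <<'E'
from h import *
import pickle
w=pickle.load(open('w.pkl','rb'))
def centroid(c,mask,near):
    n,l,st,ce=cv2.connectedComponentsWithStats(mask.astype(np.uint8)); 
    i=min((i for i in range(1,n) if st[i,4]>60),key=lambda i:np.hypot(*(ce[i]-near))); return l==i,ce[i],st[i,4]
def tri(c1,u1,c2,u2):
    o1,o2=c1['cam_to_world'][:3,3],c2['cam_to_world'][:3,3]; a,b=fish(c1,u1)[0],fish(c2,u2)[0]
    k=np.linalg.lstsq(np.c_[a,-b],o2-o1,rcond=None)[0]; p,q=o1+k[0]*a,o2+k[1]*b; return (p+q)/2,np.linalg.norm(p-q)
def wh(p,c):
    T=c['cam_to_world'];q=(p-T[:3,3])@T[:3,:3];rr=np.hypot(*q[:2]);return q[:2]/rr*np.arctan2(rr,q[2])*c['fx']+[c['cx'],c['cy']]
def fit(xy): return cv2.minEnclosingCircle(xy.astype(np.float32))
res={}
for kind,p0,h in(('can',[.494,.112,.111],.111),('lid',[.463,-.124,.049],.049)):
    us=[]
    for k in(kind+'1',kind+'2'):
        c=w[k]; near=wh(np.array(p0),c); hsv=cv2.cvtColor(c['img'],cv2.COLOR_BGR2HSV)
        m=hsv[...,2]<80 if kind=='can' else (hsv[...,0]<20)&(hsv[...,1]>110)&(hsv[...,2]<150)
        m,ce,a=centroid(c,m,near); v,u=np.nonzero(m); X=fplane(c,np.c_[u,v],h)[:,:2]
        us.append(ce)
        if kind=='can': print(k,ce,a,'circle',fit(X))
        else:
            rc=cv2.minAreaRect(X.astype(np.float32)); W,V=np.linalg.eigh(np.cov(X.T)); print(k,ce,a,rc,np.degrees(np.arctan2(*V[::-1,1])))
            g=(abs(hsv[...,1].astype(int))<45)&(hsv[...,2]>140)|m
            g,ce2,a2=centroid(c,g,near); v,u=np.nonzero(g); cv=fplane(c,np.c_[u,v],.025)[:,:2]; print('  disc',fit(cv),a2)
    print(kind,'tri',tri(w[kind+'1'],us[0],w[kind+'2'],us[1]))
E
cat > pol.py <<'E'
from m import *
import sys
ctr=np.array([float(sys.argv[1]),float(sys.argv[2])])
rows=[]
for k in('can1','can2'):
    o=ortho(w[k],ctr,.095,.07,700)
    pol=cv2.warpPolar(o,(350,720),(349.5,349.5),350,cv2.INTER_LINEAR) # rows angle, image: col=-y, row=-x
    rows.append(cv2.rotate(pol[:,190:310],cv2.ROTATE_90_COUNTERCLOCKWISE))
    big=cv2.convertScaleAbs(rows[-1],alpha=2.2,beta=-200); rows[-1]=cv2.resize(big,(800,290),interpolation=cv2.INTER_CUBIC)
cv2.imwrite('pics/pol.png',np.vstack(rows))
E
python3 m.py
```

```text
can1 [321.37287025 128.22870249] 1526 circle ((0.49456295371055603, 0.11120112985372543), 0.03671249747276306)
can2 [320.55       126.58666667] 1500 circle ((0.49455392360687256, 0.11117509007453918), 0.03675766661763191)
can tri (array([0.49483523, 0.11113464, 0.07623338]), np.float64(0.00010210879797093288))
lid1 [320.84567127 125.45420326] 797 ((0.4651314616203308, -0.12426543980836868), (0.06198173388838768, 0.011518928222358227), 48.354209899902344) 48.4840429670321
  disc ((0.48155614733695984, -0.04856565594673157), 0.5590662360191345) 96909
lid2 [321.99610895 125.71984436] 771 ((0.4649294912815094, -0.12434791028499603), (0.06216442212462425, 0.010891282930970192), 48.93504333496094) 48.67713057120003
  disc ((0.5148084163665771, -0.054911136627197266), 0.5816612243652344) 125917
lid tri (array([ 4.65438506e-01, -1.24175614e-01, -5.02347584e-05]), np.float64(3.658964372311769e-05))
```

```bash
sed -i 's/^for kind/if __name__=="__main__":\n  pass\nfor kind/' m.py; python3 pol.py .4947 .1112 >/dev/null; python3 - <<'E' | tail -12
from m import *
d=pickle.load(open('d.pkl','rb'))
s=d['scene']; hsv=cv2.cvtColor(s['img'],cv2.COLOR_BGR2HSV)
def pin(c,u):
    x=np.array([(u[0]-c['cx'])/c['fx'],(u[1]-c['cy'])/c['fy'],1])@c['cam_to_world'][:3,:3].T; return x/np.linalg.norm(x)
def tri2(o1,a,o2,b):
    k=np.linalg.lstsq(np.c_[a,-b],o2-o1,rcond=None)[0]; return o1+k[0]*a,o2+k[1]*b
m=(hsv[...,0]<20)&(hsv[...,1]>110)&(hsv[...,2]<150)
_,ce,a=centroid(s,m,(329,222)); print('bar scene',ce,a)
c=w['lid1']; print(tri2(s['cam_to_world'][:3,3],pin(s,ce),c['cam_to_world'][:3,3],fish(c,[320.85,125.45])[0]))
m=hsv[...,2]<75; _,ce,a=centroid(s,m,(281,177)); v,u=np.nonzero(_); e=cv2.fitEllipse(cv2.convexHull(np.c_[u,v].astype(np.float32))); print('seal scene',ce,a,e)
c=w['can1']; print(tri2(s['cam_to_world'][:3,3],pin(s,e[0]),c['cam_to_world'][:3,3],fish(c,[321.37,128.23])[0]))
for k in w:
    c=w[k]; z=c['range_z']; v,u=np.mgrid[0:400,0:640]; dd=fish(c,np.c_[u.ravel(),v.ravel()]).reshape(400,640,3)
    ax=c['cam_to_world'][:3,2]; P=c['cam_to_world'][:3,3]+dd*(z/(dd@ax))[...,None]
    t=(.4947,.1112) if 'can' in k else (.465,-.1243); dist=np.hypot(P[...,0]-t[0],P[...,1]-t[1])
    lo,hi=(.036,.042) if 'can' in k else (0,.02); print(k,[ (b,np.round(np.nanpercentile(P[...,2][(dist>b[0])&(dist<b[1])],[10,50,90]),4)) for b in ((lo,hi),(.044,.048),(.05,.056))])
E
```

```text
disc ((0.48155614733695984, -0.04856565594673157), 0.5590662360191345) 96909
lid2 [321.99610895 125.71984436] 771 ((0.4649294912815094, -0.12434791028499603), (0.06216442212462425, 0.010891282930970192), 48.93504333496094) 48.67713057120003
  disc ((0.5148084163665771, -0.054911136627197266), 0.5816612243652344) 125917
lid tri (array([ 4.65438506e-01, -1.24175614e-01, -5.02347584e-05]), np.float64(3.658964372311769e-05))
bar scene [352.88157895 264.25      ] 76
(array([ 0.51239527, -0.18350446, -0.11910548]), array([ 0.46619836, -0.12426155, -0.11943009]))
seal scene [236.94235589 187.30576441] 399 ((236.87396240234375, 187.03240966796875), (17.38565444946289, 30.443950653076172), 83.86573028564453)
(array([0.37540249, 0.19139371, 0.07840195]), array([0.49487864, 0.11113837, 0.07887896]))
can1 [((0.036, 0.042), array([0.0059, 0.3103, 0.3147])), ((0.044, 0.048), array([0.0949, 0.3308, 0.3373])), ((0.05, 0.056), array([0.0745, 0.3155, 0.3368]))]
can2 [((0.036, 0.042), array([0.0057, 0.1044, 0.3138])), ((0.044, 0.048), array([0.0951, 0.3313, 0.3372])), ((0.05, 0.056), array([0.0747, 0.3159, 0.3367]))]
lid1 [((0, 0.02), array([0.3393, 0.3393, 0.3393])), ((0.044, 0.048), array([0.0254, 0.2763, 0.2972])), ((0.05, 0.056), array([0.0238, 0.2842, 0.297 ]))]
lid2 [((0, 0.02), array([0.3392, 0.3392, 0.3392])), ((0.044, 0.048), array([0.0253, 0.2907, 0.2972])), ((0.05, 0.056), array([0.0238, 0.2839, 0.2969]))]
```

View pics/pol.png

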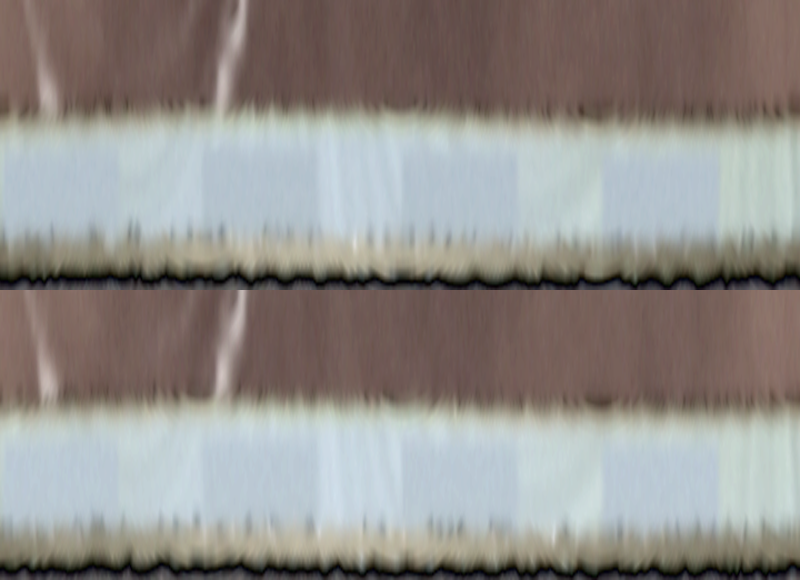

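The polar strips show four tabs as bluish segments at columns 2–118, 203–318, 402–517 and 603–720. Each spans about 52°. The gap middles are at columns 160, 360, 560 and 760, which puts mid-gap at a world angle of 17.8° mod 90. The measured tab height of 0.095 and lid top of 0.025 match the description. Next I grasp the lid.

Run:
```python
from h import *
import pickle
c=pickle.load(open('w.pkl','rb'))['lid2']; z=c['range_z']; v,u=np.mgrid[110:141,300:341]
dd=fish(c,np.c_[u.ravel(),v.ravel()]); zz=z[110:141,300:341].ravel(); P=c['cam_to_world'][:3,3]+dd*(zz/(dd@c['cam_to_world'][:3,2]))[:,None]; P=P[zz>0]
print('bar top z',np.percentile(P[:,2],[50,90,98]) if len(P) else None)
a=np.radians(48.6); R=Rz(a); L=np.array([.465,-.1243,0])
r.gripper_to(.04,50)
r.movep(L+[0,0,.11],R); r.servo_line(L+[0,0,.06],velocity=.1)
print(r.servo_line(L+[0,0,.0268],velocity=.04,contact_N=6), readout.read_state()['position'])
r.gripper_to(0,50); s=readout.read_state(); print(s['grip_width'],s['gripper_force'],s['ft_force'])
r.servo_line(L+[0,0,.20],velocity=.12); r.hold(.2)
s=readout.read_state(); print(s['time_s'],s['grip_width'],s['ft_force'],s['torque'],s['position'])
r.movep([.4946,.1112,.24],Rz(np.radians(107.8))); r.hold(.3)
s=readout.read_state(); print(s['time_s'],s['grip_width'],s['ft_force'],s['torque'],s['position'],s['q'])
save('held',optics.capture('wrist'))
```

```text
bar top z [0.02556641 0.04910321 0.04984668]
False [ 0.4652079  -0.12438236  0.02693081]
0.013579131124373799 49.99910116195679 [-0.52836163  0.24962589  1.34900616]
12.3583 0.013736952035504964 [-0.3732908  -0.16634224 -1.08058922] [-0.07651235  0.16979255 -0.02381638] [ 0.46476708 -0.12420579  0.19952581]
13.6083 0.013387403660913056 [-0.0885702   0.0895841  -1.56891044] [ 0.00410222  0.02892311 -0.03160895] [0.49470391 0.11013688 0.2398271 ] [ 8.18363366e-02  1.54253609e-01  1.58182597e+00 -1.85175519e-04
  1.40582251e+00 -2.26665519e-01]
```

View pics/held.png

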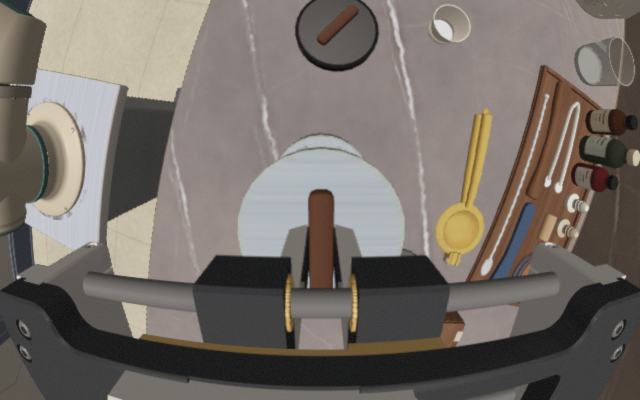

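The lid is held with its bar straight along the tool x axis (column 321), and the canister is behind it. Now I lower it into the gaps.

Run:
```python
from h import *
R=Rz(np.radians(107.8)); C=np.array([.4946,.1112,0])
def st(t):
    s=readout.read_state(); print(t,round(s['time_s'],2),np.round(s['position'],4),np.round(s['ft_force'],2),np.round(s['torque'],3),'lidz',round(s['position'][2]-.0268,4)); return s
r.servo_line(C+[0,0,.135],R,velocity=.1); r.hold(.2); st('above')
hit=r.servo_line(C+[0,0,.112],R,velocity=.02,contact_N=4); st(hit)
r.hold(.3); st('held')
```

```text
above 15.06 [0.495  0.1112 0.1355] [-0.19  0.61 -2.01] [-0.066  0.033 -0.023] lidz 0.1087
True 15.91 [0.4945 0.1112 0.1168] [-0.05 -0.09  4.37] [ 0.001 -0.071  0.015] lidz 0.09
held 16.21 [0.4944 0.1112 0.1167] [1.52 0.42 4.41] [ 0.028 -0.246 -0.04 ] lidz 0.0899
```

Run:
```python
from h import *
C=np.array([.4946,.1112,0])
def st(t):
    s=readout.read_state(); print(t,round(s['time_s'],2),np.round(s['position'],4),np.round(s['ft_force'],2),np.round(s['torque'],3),'lidz',round(s['position'][2]-.0268,4),round(s['grip_width'],4)); return s
R=Rz(np.radians(107.8)); z=.1165
while z>.109:
    z-=.001; r.servo_line(C+[0,0,z],R,velocity=.02); s=st(f'z{z:.4f}')
    if s['position'][2]-.0268<.0863 or s['ft_force'][2]>20: break
if s['ft_force'][2]<25 and s['position'][2]-.0268<.0866:
    for a in range(4,53,4):
        r.movep(C+[0,0,z],Rz(np.radians(107.8-a))); s=st(f'a{a}')
        R=np.array(s['ee_rot']); print('   yaw',np.round(np.degrees(np.arctan2(R[1,0],R[0,0])),1))
        if abs(s['torque'][2])>1.5 or s['ft_force'][2]>35 or np.hypot(*s['ft_force'][:2])>15: break
```

```text
z0.1155 16.46 [0.4945 0.1112 0.1156] [0.49 1.38 5.4 ] [-0.015  0.042  0.   ] lidz 0.0888 0.0134
z0.1145 16.71 [0.4945 0.1112 0.1147] [-0.15 -0.53  6.49] [-0.144  0.122  0.045] lidz 0.0879 0.0141
z0.1135 16.96 [0.4945 0.1112 0.1139] [-0.23 -0.62  6.93] [-0.076  0.152  0.021] lidz 0.0871 0.0136
z0.1125 17.21 [0.4945 0.1112 0.1131] [-0.57 -0.19  8.83] [-0.066  0.218 -0.025] lidz 0.0863 0.0137
a4 17.46 [0.4947 0.1112 0.1132] [ 0.11 -0.29  8.6 ] [-0.073  0.109  0.022] lidz 0.0864 0.0135
   yaw 103.8
a8 17.71 [0.4948 0.1112 0.1132] [-0.29 -0.81  7.85] [-0.092  0.185  0.002] lidz 0.0864 0.0134
   yaw 99.8
a12 17.96 [0.4949 0.1112 0.1132] [-0.94 -0.05  8.33] [-0.106  0.199 -0.008] lidz 0.0864 0.0137
   yaw 95.8
a16 18.21 [0.4949 0.1112 0.1132] [ 0.04 -0.83  8.95] [-0.112  0.126  0.039] lidz 0.0864 0.0136
   yaw 91.8
a20 18.46 [0.495  0.1112 0.1132] [-0.28 -1.07  8.69] [-0.145  0.17   0.029] lidz 0.0864 0.0133
   yaw 87.8
a24 18.71 [0.495  0.1112 0.1132] [-0.31 -0.49  8.87] [-0.081  0.144 -0.005] lidz 0.0864 0.0135
   yaw 83.8
a28 18.96 [0.495  0.1112 0.1132] [-0.05 -0.76  9.08] [-0.102  0.143 -0.067] lidz 0.0864 0.0132
   yaw 79.8
a32 19.21 [0.495  0.1112 0.1132] [ 0.08 -0.46  7.29] [-0.082  0.189  0.01 ] lidz 0.0864 0.0138
   yaw 75.8
a36 19.46 [0.495  0.1112 0.1132] [-0.89 -1.14  8.11] [-0.084  0.146 -0.033] lidz 0.0864 0.0134
   yaw 71.8
a40 19.71 [0.495  0.1112 0.1132] [-0.34 -0.96  8.36] [-0.128  0.177 -0.03 ] lidz 0.0864 0.014
   yaw 67.8
a44 19.96 [0.4951 0.1112 0.1133] [-0.58 -0.28  8.48] [-0.111  0.148  0.001] lidz 0.0865 0.0133
   yaw 63.8
a48 20.21 [0.4951 0.1112 0.1133] [-0.73 -0.34  8.89] [-0.167  0.208 -0.023] lidz 0.0865 0.0137
   yaw 59.8
a52 20.46 [0.4951 0.1112 0.1133] [ 0.16 -0.36  8.31] [-0.075  0.168  0.024] lidz 0.0865 0.0138
   yaw 55.8
```

Torque stays near zero, so I need to rule out the canister turning along. I'll feel for the stop, then ease up and check that the lid holds.

Run:
```python
from h import *
C=np.array([.4946,.1112,0])
def st(t):
    s=readout.read_state(); print(t,round(s['time_s'],2),np.round(s['position'],4),np.round(s['ft_force'],2),np.round(s['torque'],3),'lidz',round(s['position'][2]-.0268,4)); return s
z=.1125; y=55.8
for a in (54,56,58):
    y=107.8-a; r.movep(C+[0,0,z],Rz(np.radians(y))); r.hold(.15); s=st(f'a{a}')
    if abs(s['torque'][2])>.25: break
for k in range(8):
    z+=.0005; r.servo_line(C+[0,0,z],Rz(np.radians(y)),velocity=.01); r.hold(.15); s=st(f'z{z:.4f}')
    if s['ft_force'][2]<-6: break
```

```text
a54 20.86 [0.495  0.1112 0.1133] [-0.17 -0.32  9.32] [-0.061  0.148  0.156] lidz 0.0865
a56 21.26 [0.4948 0.1112 0.1132] [-1.09  0.48  8.77] [-0.01   0.242  0.541] lidz 0.0864
z0.1130 21.66 [0.4947 0.1112 0.1134] [-0.62 -1.09  7.84] [-0.048  0.213  0.468] lidz 0.0866
z0.1135 22.06 [0.4946 0.1112 0.1137] [-1.05  0.63  6.39] [-0.034  0.118  0.504] lidz 0.0869
z0.1140 22.46 [0.4945 0.1112 0.1139] [ 0.26 -0.13  3.93] [-0.042  0.025  0.493] lidz 0.0871
z0.1145 22.86 [0.4944 0.1112 0.114 ] [ 1.18  0.51 -2.74] [-0.023 -0.236  0.207] lidz 0.0872
z0.1150 23.26 [0.4941 0.111  0.1141] [  2.99   0.45 -11.02] [-0.118 -0.491  0.044] lidz 0.0873
```

The stop was felt at about 55°. Easing up, the lid holds at 87 mm under an 11 N pull, so it is locked. I'll relax, release, retreat and check.

Run:
```python
from h import *
C=np.array([.4946,.1112,0]); R=Rz(np.radians(52.3))
r.servo_line(C+[0,0,.1142],R,velocity=.01); r.hold(.2)
print(readout.read_state()['ft_force'])
r.gripper_to(.035); r.hold(.2)
r.servo_line(C+[0,0,.26],R,velocity=.08)
p=np.array([C[0],C[1],0])-Rz(np.pi/2)@np.array([.0674,0,0]); p[2]=.26
r.movep(p,Rz(np.pi/2)); r.hold(.3)
w=optics.capture('wrist'); s=optics.capture('scene'); t=optics.capture('top')
z=w['range_z']; v,u=np.mgrid[0:260,200:440]; dd=fish(w,np.c_[u.ravel(),v.ravel()]); zz=z[0:260,200:440].ravel()
P=w['cam_to_world'][:3,3]+dd*(zz/(dd@w['cam_to_world'][:3,2]))[:,None]; P=P[zz>0]
d=np.hypot(P[:,0]-C[0],P[:,1]-C[1]); L=P[(d<.07)&(P[:,2]>.105)&(P[:,2]<.12)]; B=P[(d<.06)&(P[:,2]>.125)]
print('lid top fit z=ax+by+c',np.linalg.lstsq(np.c_[L[:,:2]-C[:2],np.ones(len(L))],L[:,2],rcond=None)[0],cv2.minEnclosingCircle(L[:,:2].astype(np.float32)))
print('bar',np.median(B,0),cv2.minAreaRect(B[:,:2].astype(np.float32)))
Q=P[(d<.085)&(P[:,2]<.09)&(P[:,2]>.06)]; print('shoulder',len(Q),cv2.minEnclosingCircle(Q[:,:2].astype(np.float32)) if len(Q) else 0)
cv2.imwrite('pics/end.png',np.hstack([cv2.resize(x['img'],(400,250)) for x in(w,s)])); print(readout.read_state()['time_s'])
```

```text
[ 1.72996254 -1.1482726  -8.78773882]
lid top fit z=ax+by+c [ 0.00027009 -0.00016018  0.11174425] ((0.4944607615470886, 0.11104592680931091), 0.05476672202348709)
bar [0.49374837 0.09667321 0.13621569] ((0.4939972162246704, 0.10712157189846039), (0.06784550845623016, 0.062425144016742706), 0.19887752830982208)
shoulder 0 0
27.6667
```

View pics/end.png

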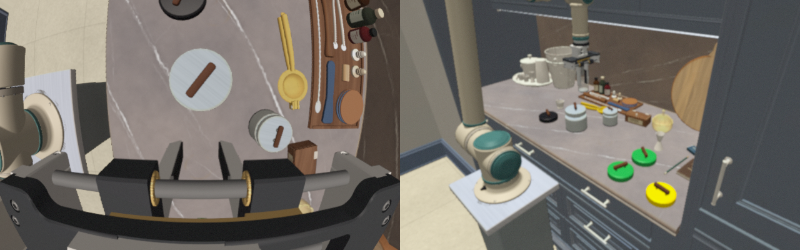

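The picture shows the lid on the canister at (200,80), with the bystanders undisturbed. Its top is level at 0.1117 m, so its lower edge is at 0.087 m, the locked height, and it is centred.

```bash
python3 -c "
from plant import r
print(r.finish_job())"
```

```text
the job is handed in; nothing more can be done
None
```

The lid is locked on the large canister: after release it measured level and centred, with its edge 87 mm above the canister's underside; the bystanders looked untouched, and the job is handed in at about 28 s, with no verdict returned.

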